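# Run a hardness test: slide the specimen home and hold the load lever at the third click

## Robot

A 6-joint arm with a two-finger parallel gripper is mounted at the origin on a cart in front of the work surface, level with it; the furniture and walls round the work are solid. World frame = base frame: x ahead of the robot, y to its left, z up, the work surface at z = 0. Lengths are in mm, angles in rad, forces in N, time in s.
With the tool pointing down it reaches from about 350 to 875 mm from the base axis. Payload 4.2 kg.
Tool frame: the origin (TCP) lies midway between the tips of the shut fingers; the grasp point (between the pads) lies 19 mm behind it; z points along the fingers, y is the direction in which the jaws open and shut (so a half turn about z gives the same grasp; the last joint's range is limited). The gripper opens to 85 mm and grips with 20 to 120 N. Pads are 22 mm wide; open, the fingers measure 114 mm over their backs; the gripper's body (76 mm by 85 mm) begins 54 mm behind the grasp point. The pads swing forward as they close: fully open they stand 13 mm farther back than shut.
Start: joints at [-1.074, 0.385, 0.008, 0, -1.194, -0.259], TCP at [147.246, -607.386, 231.312] pointing down, gripper open.
Joint ranges: [-3.14, 3.14], [-1.21, 2.06], [-1.07, 1.41], [-3.16, 2.05], [-2.99, -0.16], [-3.1, 3.1]. Speed limits (rad/s): [2.79, 2.79, 3.14, 3.14, 3.14, 3.14].

## Interface

Orientations are given as a unit quaternion [x, y, z, w].
In Python, from bench import read_state, get_image, job_done, search_frame, regions_of gives the robot as it stands.
- The arm moves only by the tool servo_tool, never from a script. Its arguments are lists of equal length, an entry for each row: "turn": the turn, a rotation vector about the world's x, y, z in rad, a list of three; "dp": the shift along the world's x, y, z in m, a list of three; "fingers": the finger opening in m, from 0 to 0.0854. In form: {"turn": [[rx, ry, rz], ...], "dp": [[tx, ty, tz], ...], "fingers": [fingers, ...]}. A call has exactly 5 rows; each row shifts and turns the pose as measured when the row begins; what a row does not reach is not made up. A row lasts 1/8 s, in which the tool goes at most 62.5 mm and 10.7 degrees, less where a joint would pass 70% of its speed; a pose out of reach is approached as far as the arm can. A call is refused whole if a number of a shift passes 0.0625 or a number of a turn 0.188, either way. A call with a gripper value outside its range is refused whole. The fingers move at their own pace and stop on an object; the grip force is fixed at half the most. Time passes only in rows, so rows that do not move let the fingers close, or fill a call up. It gives the time, the measured TCP pose, the force and the opening at its end, in the units of the state.
- read_state(): the state, without advancing time (a new reading comes with each control period).
- get_image(name): name is "side" or "top"; returns a dict with "img" (384x512x3 uint8, red, green, blue), "vfov" (degrees; the focal length in pixels is half the picture's height over the tangent of half this angle, whatever the lens; pixels are square), "cx", "cy" (the principal point, pixels), "world_from_camera" (4x4, takes a point from camera to world coordinates). Camera axes: x right, y down, z forward; pixel columns grow to the right and rows downward; lengths in mm; the calibration is good to about 2 mm. A picture is of the moment at which its call begins. There is no depth.
- job_done(): hands the job in, once; it reports no verdict.
Trained networks look in the newest picture that a camera, given by its name, has taken for a name from the list of things; names that differ only in an ending like _2 or _b are one class to them, and where a whole thing is asked for, a point or a joint stands for the part that bears it (a point fixed in the world has none). Each returns a list of dicts, best first, with "score" (0 to 1); they miss things now and then, are a little off and sometimes report something else, mostly with a low value. They report only what shows in the picture. A call takes as long as a camera call.
- search_frame(query, camera): "box" ([left, top, width, height] in pixels, round what is visible of it).
- regions_of(query, camera): "region" (384x512 bool, what is visible of it) and "box" ([left, top, width, height] in pixels, round what is visible of it).
The state is a dict: "clock": time; "joints": joint angles; "joint_vel": joint speeds; "joint_efforts": joint torques, N m; "position": TCP position; "ee_rot": TCP orientation; "contact_force": force on the tool from outside, world axes, zero at the start; "wrist_torque": the same for the moment, N m; "gripper_width": finger opening in mm.
Only numpy, scipy, OpenCV 4.12 (cv2) and the standard library are available. Lean on these libraries where they do the work, as an engineer would, in place of code of your own. Each camera call takes 0.05 s, during which the arm holds its last target. There are 200 camera calls.

## Task

Slide the specimen carriage of the bench hardness tester along its rails, under the spindle, fully home against its end stop. Then press the round thumb pad of the spring-return load lever down past the first two clicks to the third (lever arm over the dial's green mark), not on to the lever's bottom stop, and keep holding it there: finish while still pressing on the pad, since the lever springs back when let go. Do not start pressing before the carriage is home, and leave the mug, the roll of tape and the loupe where they stand.

Things in the scene. Friction and masses are not known exactly. Their poses are not given: they have to be found in the camera images.
- tester: bench hardness tester, fixed to the desk, turned by up to 0.25 rad. Origin on the desk straight below the spindle; x from its front back to the column, y to its left, z up. Grey base x -110..100, y -200..110, 25 mm high; white column x 25..100, y -45..45, to z 195; head x -22..38, y -30..30, z 120..190 mm.
- carriage (a joint): travel of the specimen carriage (aluminium plate, carrying a brass disc 34 mm across, 26 mm tall) along the tester's +y, m: 0 = fully out to the right, 0.100 = fully home against the end stop, disc under the spindle. Starts anywhere between 0 and 0.035. Stays where it is left; about 2.5 N of friction.
- carriage_knob (a point): centre of the top of the carriage's upright black round grip knob, 22 mm in diameter and 22 mm tall, on a 16 mm steel post; its top is 85 mm above the desk, the carriage plate below it 47 mm above the desk. In the tester's frame it stands at x -80 mm and moves from y -185 (carriage at 0) to y -85 mm (home).
- load_lever (a joint): lever angle, rad: 0 = up at rest, grows as pressed down. Clicks at 0.26, 0.48, 0.70; bottom stop 0.88. A spring always returns it to 0. Pressing takes 4 N at first, about 8 N at the third click, some 2 N more before and less after the hump ahead of each click (0.15, 0.37, 0.59; another at 0.81). Marks on the dial behind the arm: white, white, green (third click).
- lever_pivot (a point): hinge axis of the load lever (it runs along the tester's y), on the left of the column, 140 mm above the desk; in the tester's frame at x 40, y 78 mm.
- lever_pad (a point): black round thumb pad on the lever's end, 48 mm across, 14 mm thick, pressed from above. The point is the centre of its top face, 160 mm from the pivot towards the tester's -x. The line from pivot to it is 0.35 rad above level at joint 0 (pad 195 mm above desk), level at 0.35, 0.35 rad below level at the third click (85 mm); then 110 mm in front of the tester's origin.
- mug: white dotted mug, 93 mm high, to be left alone; origin under its centre
- masking_tape: roll of tan tape lying flat, 100 mm across, 25 mm high, to be left alone; origin under its centre
- loupe: small black loupe, 35 mm across, 40 mm high, to be left alone; origin under its centre

How it is judged (in metres and radians):
On the way, in this order (a step that is already met when the one before it is completed fails the run):
1. the carriage is home against its end stop, with the load lever still up (value of joint carriage above 0.096 m and value of joint load_lever below 0.1 rad), for 0.2 s.
2. the lever is pressed past the second click (value of joint load_lever above 0.55 rad), for 0.05 s.
At the end, for the whole second after the job is handed in: the robot is still pressing on the lever (more than 2 N) and holds the load lever still at the third click (0.70 rad, between 0.62 and 0.78); the carriage is within 5 mm of its end stop; mug, tape and loupe have moved less than 30 mm (value of joint load_lever between 0.62 and 0.78 rad and velocity of joint load_lever between -0.05 and 0.05 rad/s and value of joint carriage above 0.095 m and contact force between any of the fingers, the arm and load_lever above 2 N and distance of each of mug, masking_tape, loupe from where it was at the start of the episode below 0.03 m); the arm keeps its last pose, push and grip.
It fails at once if the lever is pressed (beyond 0.12 rad) while the carriage is more than 6 mm short of its end stop (value of joint load_lever above 0.12 rad and value of joint carriage below 0.094 m).
It fails at once if the lever is pushed on to its bottom stop (beyond 0.84 rad) (value of joint load_lever above 0.84 rad).
It fails at once if the mug, tape or loupe is moved by 30 mm or tipped over (distance of any of mug, masking_tape, loupe from where it was at the start of the episode above 0.03 m or angle between any of mug, masking_tape, loupe's own z axis and vertical above 0.5 rad).
It also fails if it takes over 48 s, if anything falls off the work surface, if the arm or the gripper's body presses on something with over 40 N, if the wrist force passes 120 N, or if a joint passes its speed limit or range.

## Working session

There is one attempt and no reset: what is moved stays moved. The work goes in short steps, Python scripts to look and compute and a tool call to move; the robot and the scene stay as the last step left them, time stands still between calls to the robot, and variables do not carry over. Pictures are saved under pics/ and viewed, about 8 in all and at most 12, crops included, and the job is handed in when it is done.

Besides the shell and the picture viewer there is one more tool, called after "Request:" as name(argument=value, ...) on one line, values as JSON. servo_tool: Moves the arm, as the interface text tells. Its arguments: {"type":"object","properties":{"turn":{"type":"array","items":{"type":"array","items":{"type":"number"}}},"dp":{"type":"array","items":{"type":"array","items":{"type":"number"}}},"fingers":{"type":"array","items":{"type":"number"}}},"required":["turn","dp","fingers"]}

```bash
mkdir -p pics; cat > h.py <<'E'
import numpy as np, cv2
from bench import *
def K(d): 
    f=d["img"].shape[0]/2/np.tan(np.radians(d["vfov"])/2); return f
def ray(d,u,v):
    f=K(d);T=np.array(d["world_from_camera"]);r=T[:3,:3]@np.array([(u-d["cx"])/f,(v-d["cy"])/f,1]);return T[:3,3],r
def onz(d,u,v,z):
    o,r=ray(d,u,v);return o+r*(z-o[2])/r[2]
def proj(d,p):
    T=np.linalg.inv(np.array(d["world_from_camera"]));q=T[:3,:3]@np.array(p,float)+T[:3,3];f=K(d)
    return f*q[0]/q[2]+d["cx"],f*q[1]/q[2]+d["cy"]
E
python3 - <<'E'
from h import *
s=read_state();print(s["clock"],s["position"],s["ee_rot"],s["contact_force"])
ims=[]
for c in("side","top"):
    d=get_image(c);cv2.imwrite(f"pics/{c}1.png",d["img"][:,:,::-1]);print(c,d["vfov"],d["cx"],d["cy"],np.round(d["world_from_camera"],3).tolist())
    for n in("carriage_knob","lever_pad","tester","mug","masking_tape","loupe"):
        r=search_frame(n,c);print(n,[(np.round(x["box"],1).tolist(),round(x["score"],2)) for x in r[:2]])
E
```

```text
0.0 [ 147.10666321 -606.8308679   230.22303358] [-1.18518359e-01  9.92951254e-01  1.08417755e-03 -1.72676848e-04] [ 0.88748541 -0.04260849 -1.03607911]
side 42.388181616439766 249.74834122652138 189.9029355457468 [[1.0, 0.004, -0.005, 579.264], [0.006, -0.342, 0.94, -1381.528], [0.002, -0.94, -0.342, 648.188], [0.0, 0.0, 0.0, 1.0]]
carriage_knob [([256.8, 203.7, 46.8, 28.8], 0.92)]
lever_pad [([233.9, 159.0, 37.1, 13.0], 0.69)]
tester [([235.6, 159.1, 98.4, 94.5], 0.61)]
mug [([221.3, 172.6, 22.6, 28.9], 0.68)]
masking_tape [([261.1, 181.5, 23.4, 11.4], 0.69)]
loupe [([270.8, 283.2, 15.5, 18.1], 0.5)]
top 54.85024139818321 255.07204066070184 181.82098324026913 [[0.006, -0.983, 0.184, 363.56], [-1.0, -0.007, -0.006, 36.575], [0.007, -0.184, -0.983, 1233.887], [0.0, 0.0, 0.0, 1.0]]
carriage_knob [([241.6, 138.0, 47.2, 39.3], 0.94)]
lever_pad [([202.2, 131.8, 20.7, 60.4], 0.87)]
tester []
mug [([139.5, 186.5, 39.8, 32.8], 0.88)]
masking_tape [([131.7, 145.8, 30.7, 27.9], 0.58), ([242.8, 138.6, 48.0, 41.7], 0.55)]
loupe [([367.3, 164.6, 9.2, 6.1], 0.5)]
```

View pics/side1.png

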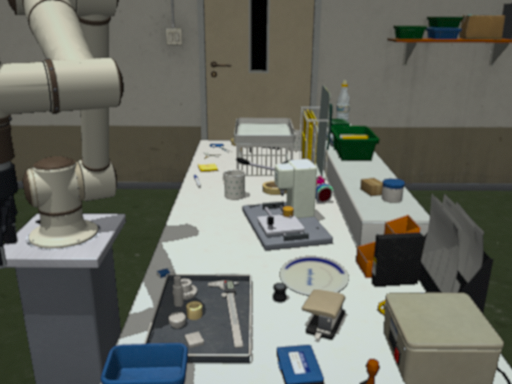

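View pics/top1.png

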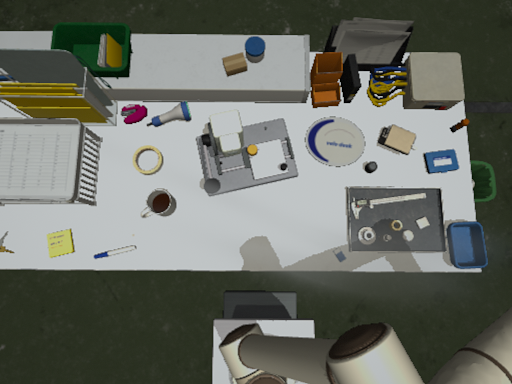

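The top view shows the tester at around (245,155), with the knob near (284,167) and the pad near (211,186). Mug and tape are to its left, and the loupe at (370,167) to its right. I'll fit the pose and check it on an enlarged crop.

```bash
python3 - <<'E'
from h import *
from scipy.optimize import least_squares
d=get_image("top")
A=dict(c1=((100,110,25),(197,134)),c2=((100,-200,25),(286,118)),c3=((-110,-200,25),(298,179)),c4=((-110,110,25),(205,194)),pad=((40-150.3,78,195),(211.5,186)))
def W(x,p): 
    c,s=np.cos(x[2]),np.sin(x[2]);return [x[0]+c*p[0]-s*p[1],x[1]+s*p[0]+c*p[1],p[2]]
f=lambda x:np.concatenate([np.subtract(proj(d,W(x,p)),q) for p,q in A.values()])
r=least_squares(f,[550,0,0],x_scale=[100,100,.1],loss="soft_l1");x=r.x;print(x,f(x).round(1))
# knob
best=min(np.arange(0,.036,.001),key=lambda t:np.hypot(*np.subtract(proj(d,W(x,(-80,-185+1000*t,85))),(284,167))))
print(best,W(x,(-80,-185+1000*best,85)),proj(d,W(x,(-80,-185+1000*best,85))))
print("padW",W(x,(-110.3,78,195)),"pad3",W(x,(-110.3,78,85)),"home knob",W(x,(-80,-85,85)))
for n,u,v,z in(("mug",161,202,93),("tape",148,160,25),("loupe",370,166,40)):print(n,onz(d,u,v,z).round())
S=5;x0,y0=180,95
im=cv2.resize(d["img"][y0:y0+115,x0:x0+140],None,fx=S,fy=S,interpolation=cv2.INTER_CUBIC)[:,:,::-1].copy()
def dr(p,c):
    u,v=proj(d,W(x,p));cv2.circle(im,(int((u+.5-x0)*S),int((v+.5-y0)*S)),3,c,-1)
for p,q in A.values():dr(p,(0,0,255))
dr((-80,-185+1000*best,85),(0,255,0));dr((40,78,140),(255,0,0));dr((0,0,73),(255,0,255))
cv2.imwrite("pics/top2.png",im)
E
```

```text
[6.74717612e+02 1.02664279e+02 1.83346095e-01] [-0.2  0.4  0.2  1.3  0.2 -0.6  1.2  0.5 -1.5 -2.3]
0.032 [np.float64(623.9535328696509), np.float64(-62.3569563274534), 85] (np.float64(284.20762819838217), np.float64(168.155938188525))
padW [np.float64(552.0453285167035), np.float64(159.24696996162382), 195] pad3 [np.float64(552.0453285167035), np.float64(159.24696996162382), 85] home knob [np.float64(611.5557320913017), np.float64(4.503304933331137), 85]
mug [512. 321.  93.]
tape [662. 389.  25.]
loupe [ 644. -351.   40.]
```

View pics/top2.png

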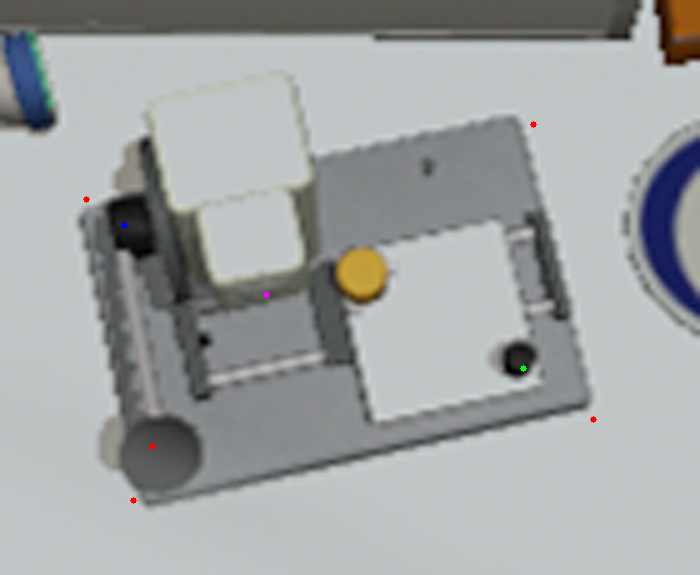

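The crop shows my corner guesses a few pixels off, so I'll refit using positions read from the crop: pad (161,453), knob (519,358) and disc (361,274).

```bash
python3 - <<'E'
from h import *
from scipy.optimize import least_squares
d=get_image("top")
g=lambda a,b:(a/5+179.5,b/5+94.5)
def obs(t):
    y=1000*t-100
    return [((100,110,25),g(80,213)),((100,-200,25),g(521,116)),((-110,-200,25),g(589,404)),((-110,110,25),g(147,504)),((40-150.3,78,195),g(161,453)),((-80,y-85,85),g(518,358)),((0,y,73),g(361,274))]
def W(x,p): 
    c,s=np.cos(x[2]),np.sin(x[2]);return [x[0]+c*p[0]-s*p[1],x[1]+s*p[0]+c*p[1],p[2]]
f=lambda x:np.concatenate([np.subtract(proj(d,W(x,p)),q) for p,q in obs(x[3])])
r=least_squares(f,[675,100,.18,.02],x_scale=[100,100,.1,.02],loss="soft_l1");x=r.x;print(x,f(x).round(1))
np.save("x.npy",x)
t=x[3]*1000
for n,p in dict(knob=(-80,-185+t,85),home=(-80,-85,85),pad=(-110.3,78,195),padlevel=(-120,78,140)).items():print(n,np.round(W(x,p),1))
E
```

```text
[6.73631899e+02 1.03839028e+02 2.34143457e-01 3.63603288e-02] [-0.3 -0.5  0.  -0.6  1.6  0.1 -1.1  0.9  0.1 -0.1  0.1  0.1 -0.1  0.1]
knob [630.3 -59.3  85. ]
home [615.5   2.6  85. ]
pad [548.2 154.1 195. ]
padlevel [538.8 151.9 140. ]
```

Request:
servo_tool(turn=[[0,0,0],[0,0,0],[0,0,0],[0,0,0],[0,0,0]], dp=[[0.032,0.036,0],[0.032,0.036,0],[0.032,0.036,0],[0.032,0.036,0],[0.032,0.036,0]], fingers=[0.085,0.085,0.085,0.085,0.085])

```text
clock: 1.42
position: [309.2, -424.5, 230.8]
ee_rot: [-0.115, 0.993, -0.001, 0.0]
contact_force: [0.7, -0.8, 1.2]
gripper_width: 84.9
```

Request:
servo_tool(turn=[[0,0,0],[0,0,0],[0,0,0],[0,0,0],[0,0,0]], dp=[[0.032,0.036,0],[0.032,0.036,0],[0.032,0.036,0],[0.032,0.036,0],[0.032,0.036,0]], fingers=[0.085,0.085,0.085,0.085,0.085])

```text
clock: 2.05
position: [474.1, -238.0, 232.6]
ee_rot: [-0.116, 0.993, -0.002, 0.002]
contact_force: [0.1, -0.1, -0.2]
gripper_width: 85.2
```

Request:
servo_tool(turn=[[0,0,0],[0,0,0],[0,0,0],[0,0,0],[0,0,0]], dp=[[0.031,0.036,-0.01],[0.031,0.036,-0.02],[0.031,0.036,-0.02],[0.031,0.036,-0.02],[0.031,0.036,-0.02]], fingers=[0.085,0.085,0.085,0.085,0.085])

```text
clock: 2.68
position: [635.7, -51.3, 143.6]
ee_rot: [-0.116, 0.993, -0.003, 0.006]
contact_force: [0.7, -0.9, -0.0]
gripper_width: 85.2
```

```bash
python3 - <<'E'
from h import *
s=read_state();print(s["clock"],s["position"],s["ee_rot"])
d=get_image("side");print(search_frame("carriage_knob","side")[:1])
im=cv2.resize(d["img"][140:260,230:350],None,fx=5,fy=5,interpolation=cv2.INTER_CUBIC)[:,:,::-1].copy()
x=np.load("x.npy")
c,sn=np.cos(x[2]),np.sin(x[2])
for p in((-80,-185+1000*x[3],85),(-110.3,78,195),(40,78,140)):
    u,v=proj(d,[x[0]+c*p[0]-sn*p[1],x[1]+sn*p[0]+c*p[1],p[2]]);cv2.circle(im,(int((u+.5-230)*5),int((v+.5-140)*5)),3,(0,255,0),-1)
cv2.imwrite("pics/side2.png",im)
E
```

```text
2.675 [635.69167903 -51.34786135 143.6297462 ] [-0.1164607   0.993173   -0.00288248  0.00599882]
[{'box': [261.8, 205.0, 41.9, 28.5], 'score': 0.67}]
```

View pics/side2.png

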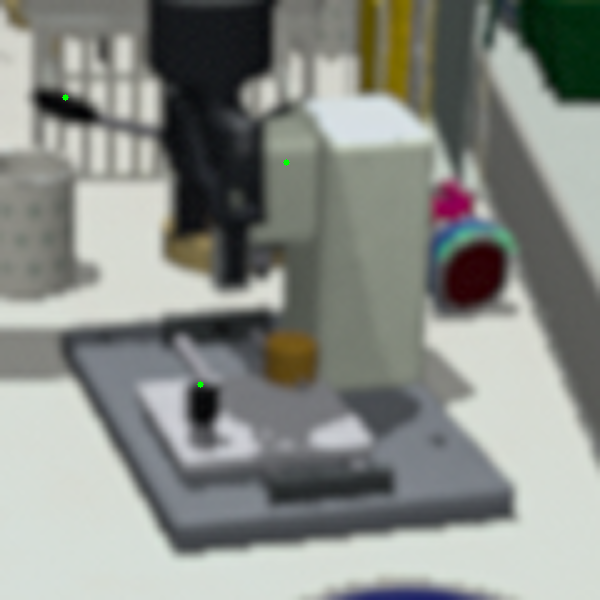

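The side view shows the knob at (203,388) in the crop, which matches the fit to within about 2 mm. The fingers are above it on the far side, so I'll descend and grip.

Request:
servo_tool(turn=[[0,0,0],[0,0,0],[0,0,0],[0,0,0],[0,0,0]], dp=[[-0.005,-0.009,0],[0,0,-0.015],[0,0,-0.02],[0,0,-0.02],[0,0,-0.015]], fingers=[0.085,0.085,0.085,0.085,0.085])

```text
clock: 3.4
position: [628.8, -62.8, 70.3]
ee_rot: [-0.116, 0.993, -0.003, 0.006]
contact_force: [-1.6, -0.6, 0.4]
gripper_width: 85.0
```

Request:
servo_tool(turn=[[0,0,0],[0,0,0],[0,0,0],[0,0,0],[0,0,0]], dp=[[0.001,0.002,-0.01],[0,0,-0.004],[0,0,0],[0,0,0],[0,0,0]], fingers=[0.085,0.085,0.04,0.01,0.01])

```text
clock: 4.03
position: [629.9, -61.7, 56.1]
ee_rot: [-0.115, 0.993, -0.003, 0.007]
contact_force: [0.3, 0.6, -0.8]
gripper_width: 31.5
```

Request:
servo_tool(turn=[[0,0,0],[0,0,0],[0,0,0],[0,0,0],[0,0,0]], dp=[[0,0,0],[0,0,0],[0,0,0],[0,0,0],[0,0,0]], fingers=[0.01,0.01,0.01,0.01,0.01])

```text
clock: 4.65
position: [630.0, -61.6, 56.5]
ee_rot: [-0.115, 0.993, -0.003, 0.007]
contact_force: [-0.8, 0.3, 0.3]
gripper_width: 20.1
```

Gripped at 20 mm. Now slide along the tester's +y.

Request:
servo_tool(turn=[[0,0,0],[0,0,0],[0,0,0],[0,0,0],[0,0,0]], dp=[[-0.0023,0.01,0],[-0.0024,0.01,0],[-0.0023,0.01,0],[-0.0024,0.01,0],[-0.0024,0.01,0]], fingers=[0.01,0.01,0.01,0.01,0.01])

```text
clock: 5.28
position: [617.6, -9.5, 56.5]
ee_rot: [-0.115, 0.993, -0.003, 0.007]
contact_force: [0.5, -3.6, -1.1]
gripper_width: 20.3
```

Request:
servo_tool(turn=[[0,0,0],[0,0,0],[0,0,0],[0,0,0],[0,0,0]], dp=[[-0.001,0.004,0],[-0.001,0.004,0],[-0.001,0.004,0],[-0.001,0.004,0],[-0.001,0.004,0]], fingers=[0.01,0.01,0.01,0.01,0.01])

```text
clock: 5.9
position: [614.4, 3.8, 56.6]
ee_rot: [-0.115, 0.993, -0.008, 0.007]
contact_force: [7.3, -20.0, -4.8]
gripper_width: 19.9
```

The carriage hit the stop, with 20 N of force at y = 3.8 mm where I expected home at about 2.6. Release and lift.

Request:
servo_tool(turn=[[0,0,0],[0,0,0],[0,0,0],[0,0,0],[0,0,0]], dp=[[0,0,0],[0,0,0],[0,0,0],[0,0,0.005],[0,0,0.02]], fingers=[0.01,0.05,0.05,0.05,0.05])

```text
clock: 6.52
position: [613.1, 4.6, 81.0]
ee_rot: [-0.115, 0.993, -0.008, 0.005]
contact_force: [0.2, 0.2, 0.3]
gripper_width: 50.0
```

Request:
servo_tool(turn=[[0,0,0],[0,0,0],[0,0,0],[0,0,0],[0,0,0]], dp=[[0,0,0.03],[0,0,0.04],[-0.01,0,0.05],[-0.04,0,0.04],[-0.05,0,0.03]], fingers=[0.05,0.0,0.0,0.0,0.0])

```text
clock: 7.15
position: [511.8, 6.4, 276.6]
ee_rot: [-0.116, 0.993, -0.008, 0.005]
contact_force: [-0.5, 1.7, 1.4]
gripper_width: -0.1
```

```bash
python3 - <<'E'
from h import *
s=read_state();print(s["clock"],s["position"],s["gripper_width"])
x=np.load("x.npy");c,sn=np.cos(x[2]),np.sin(x[2])
o=[]
for n,(a,b) in dict(top=(180,95),side=(230,140)).items():
    d=get_image(n)
    im=cv2.resize(d["img"][b:b+120,a:a+130],None,fx=3,fy=3,interpolation=cv2.INTER_CUBIC)[:,:,::-1].copy()
    for p in((-80,-85,85),(0,0,73),(-110.3,78,195)):
        u,v=proj(d,[x[0]+c*p[0]-sn*p[1],x[1]+sn*p[0]+c*p[1],p[2]]);cv2.circle(im,(int((u+.5-a)*3),int((v+.5-b)*3)),2,(0,255,0),-1)
    o.append(im)
cv2.imwrite("pics/home.png",np.hstack(o))
E
```

```text
7.15 [511.80674208   6.41786341 276.60239065] -0.09512889937112355
```

View pics/home.png

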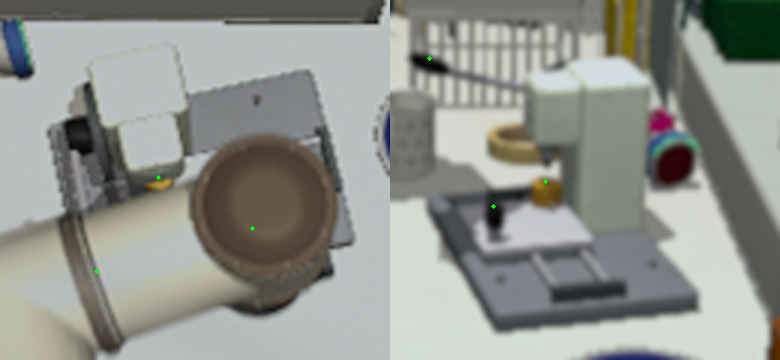

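Both views show the home markers on the knob and disc (side crop at (493,207) and (545,182)), so the carriage is home. The lever is still up. Next I'll move above the pad.

Request:
servo_tool(turn=[[0,0,0],[0,0,0],[0,0,0],[0,0,0],[0,0,0]], dp=[[0.01,0.037,0],[0.01,0.037,-0.01],[0.01,0.037,-0.01],[0.01,0.035,-0.01],[0,0,-0.01]], fingers=[0,0,0,0,0])

```text
clock: 7.88
position: [550.8, 158.1, 242.1]
ee_rot: [-0.118, 0.993, -0.006, 0.012]
contact_force: [-0.9, -0.0, -0.2]
gripper_width: 0.1
```

Request:
servo_tool(turn=[[0,0,0],[0,0,0],[0,0,0],[0,0,0],[0,0,0]], dp=[[-0.002,-0.003,-0.01],[0,0,-0.01],[0,0,-0.01],[0,0,-0.007],[0,0,-0.004]], fingers=[0,0,0,0,0])

```text
clock: 8.5
position: [547.8, 152.5, 198.3]
ee_rot: [-0.117, 0.993, -0.006, 0.011]
contact_force: [-1.8, 0.7, 4.8]
gripper_width: 0.1
```

Request:
servo_tool(turn=[[0,0,0],[0,0,0],[0,0,0],[0,0,0],[0,0,0]], dp=[[0,0,-0.003],[0,0,-0.003],[0,0,-0.002],[0,0,-0.002],[0,0,0]], fingers=[0,0,0,0,0])

```text
clock: 9.12
position: [550.2, 152.8, 194.3]
ee_rot: [-0.117, 0.993, -0.006, 0.015]
contact_force: [-1.5, -0.3, 4.7]
gripper_width: 0.3
```

In contact at z ≈ 198, as predicted. Pressing on in moderate steps.

Request:
servo_tool(turn=[[0,0,0],[0,0,0],[0,0,0],[0,0,0],[0,0,0]], dp=[[-0.001,0,-0.008],[-0.001,0,-0.008],[-0.001,0,-0.008],[-0.001,0,-0.008],[-0.001,0,-0.008]], fingers=[0,0,0,0,0])

```text
clock: 9.75
position: [546.6, 152.2, 161.7]
ee_rot: [-0.118, 0.993, -0.007, 0.019]
contact_force: [-2.6, -0.8, 5.8]
gripper_width: -0.2
```

Request:
servo_tool(turn=[[0,0,0],[0,0,0],[0,0,0],[0,0,0],[0,0,0]], dp=[[-0.001,0,-0.006],[-0.001,0,-0.006],[0,0,-0.006],[0,0,-0.006],[0,0,-0.006]], fingers=[0,0,0,0,0])

```text
clock: 10.38
position: [545.2, 151.8, 137.6]
ee_rot: [-0.119, 0.993, -0.007, 0.022]
contact_force: [-3.9, 0.0, 7.4]
gripper_width: -0.0
```

Request:
servo_tool(turn=[[0,0,0],[0,0,0],[0,0,0],[0,0,0],[0,0,0]], dp=[[0,0,-0.006],[0,0,-0.006],[0,0,-0.006],[0,0,-0.006],[0,0,-0.005]], fingers=[0,0,0,0,0])

```text
clock: 11.0
position: [547.3, 152.2, 115.1]
ee_rot: [-0.121, 0.992, -0.007, 0.026]
contact_force: [-4.3, -0.6, 10.0]
gripper_width: 0.2
```

Request:
servo_tool(turn=[[0,0,0],[0,0,0],[0,0,0],[0,0,0],[0,0,0]], dp=[[0,0,-0.003],[0,0,-0.003],[0,0,-0.003],[0,0,-0.003],[0,0,-0.002]], fingers=[0,0,0,0,0])

```text
clock: 11.62
position: [548.4, 152.5, 108.8]
ee_rot: [-0.122, 0.992, -0.007, 0.029]
contact_force: [-4.2, -0.3, 8.2]
gripper_width: 0.0
```

Request:
servo_tool(turn=[[0,0,0],[0,0,0],[0,0,0],[0,0,0],[0,0,0]], dp=[[0,0,-0.005],[0,0,-0.005],[0,0,-0.004],[0,0,-0.004],[0,0,-0.002]], fingers=[0,0,0,0,0])

```text
clock: 12.25
position: [551.5, 153.3, 96.5]
ee_rot: [-0.123, 0.992, -0.006, 0.034]
contact_force: [-3.6, -0.5, 7.1]
gripper_width: -0.0
```

```bash
cat > lv.py <<'E'
import sys
from h import *
s=read_state();print(s["clock"],np.round(s["position"],1),np.round(s["contact_force"],1))
x=np.load("x.npy");c,sn=np.cos(x[2]),np.sin(x[2])
d=get_image("side");a,b=225,150;S=8
im=cv2.resize(d["img"][b:b+70,a:a+95],None,fx=S,fy=S,interpolation=cv2.INTER_CUBIC)[:,:,::-1].copy()
for q,col in((.48,(0,0,255)),(.62,(0,255,255)),(.7,(0,255,0)),(.78,(255,0,255))):
    t=.35-q
    for r in (160,90):
        p=(40-r*np.cos(t),78,140+r*np.sin(t))
        u,v=proj(d,[x[0]+c*p[0]-sn*p[1],x[1]+sn*p[0]+c*p[1],p[2]]);cv2.circle(im,(int((u+.5-a)*S),int((v+.5-b)*S)),2,col,-1)
cv2.imwrite(f"pics/{sys.argv[1]}.png",im)
E
python3 lv.py lev1
```

```text
12.25 [551.5 153.3  96.5] [-3.6 -0.5  7.1]
```

View pics/lev1.png

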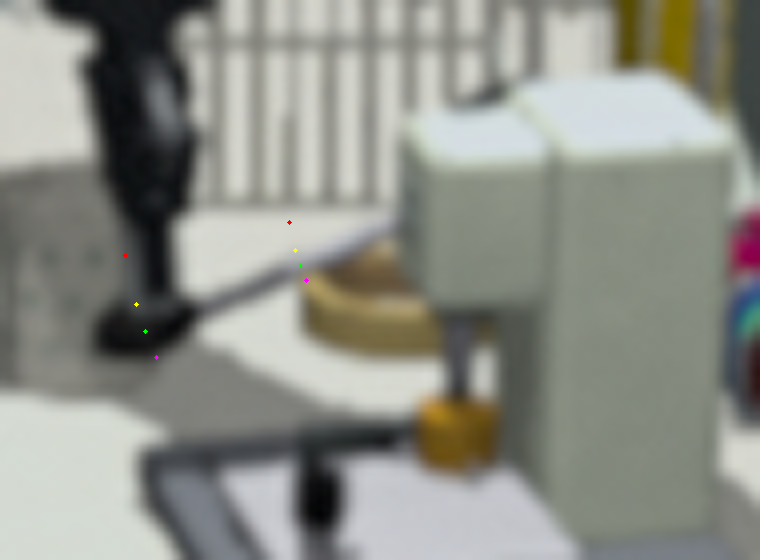

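The side view shows the pad top at about (148,315), between the 0.62 and 0.70 markers; contact geometry gives about 0.66. A little further.

Request:
servo_tool(turn=[[0,0,0],[0,0,0],[0,0,0],[0,0,0],[0,0,0]], dp=[[-0.001,0,-0.003],[-0.001,0,-0.003],[-0.001,0,-0.002],[0,0,-0.001],[0,0,-0.001]], fingers=[0,0,0,0,0])

```text
clock: 12.92
position: [552.3, 153.4, 93.7]
ee_rot: [-0.124, 0.991, -0.006, 0.039]
contact_force: [-4.1, -0.3, 6.6]
gripper_width: -0.0
```

```bash
python3 lv.py lev2
```

```text
12.925 [552.3 153.4  93.7] [-4.1 -0.3  6.6]
```

View pics/lev2.png

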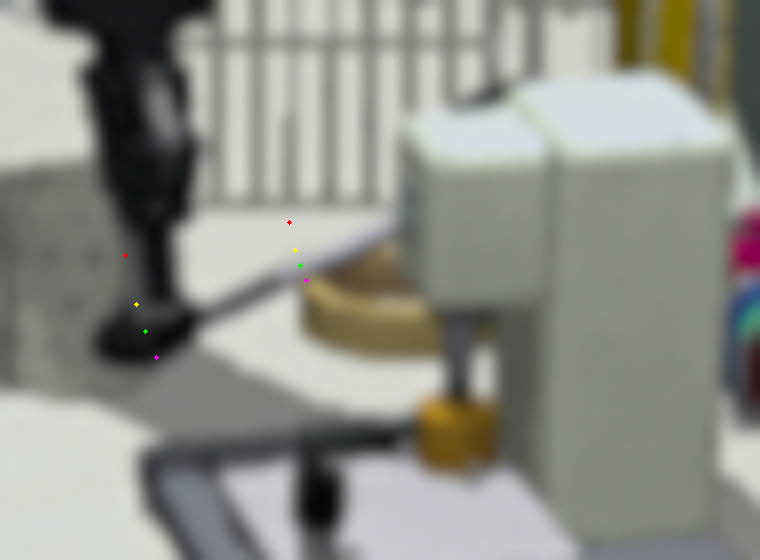

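Now about 0.68. One more millimetre or two, then check that it holds still.

Request:
servo_tool(turn=[[0,0,0],[0,0,0],[0,0,0],[0,0,0],[0,0,0]], dp=[[-0.001,0,-0.003],[-0.001,0,-0.002],[0,0,-0.001],[0,0,-0.001],[0,0,-0.001]], fingers=[0,0,0,0,0])

```text
clock: 13.6
position: [552.8, 153.5, 92.2]
ee_rot: [-0.125, 0.991, -0.006, 0.044]
contact_force: [-3.5, 0.6, 7.2]
gripper_width: 0.1
```

```bash
python3 - <<'E'
from h import *
for i in range(10):
    s=read_state();print(s["clock"],np.round(s["position"],1),np.round(s["contact_force"],1),np.abs(s["joint_vel"]).max().round(4));get_image("side")
E
python3 lv.py lev3
```

```text
13.6 [552.8 153.5  92.2] [-3.5  0.6  7.2] 0.0066
13.65 [552.7 153.5  92.2] [-3.4  0.   5.9] 0.0012
13.7 [552.7 153.5  92.3] [-3.  -0.4  6.5] 0.0025
13.75 [552.7 153.5  92.2] [-2.5 -0.3  6.2] 0.0013
13.8 [552.7 153.6  92.3] [-3.3 -0.4  6.4] 0.0019
13.85 [552.7 153.6  92.2] [-3.7 -0.4  6.8] 0.0009
13.9 [552.7 153.5  92.2] [-3.3 -0.1  6.7] 0.0014
13.95 [552.7 153.5  92.2] [-4.1 -0.2  6.9] 0.0011
14.0 [552.7 153.5  92.2] [-4.3 -0.6  6.7] 0.0019
14.05 [552.8 153.5  92.3] [-4.3 -0.8  6.3] 0.0014
14.1 [552.7 153.5  92.2] [-3.7 -0.3  7.2]
```

View pics/lev3.png

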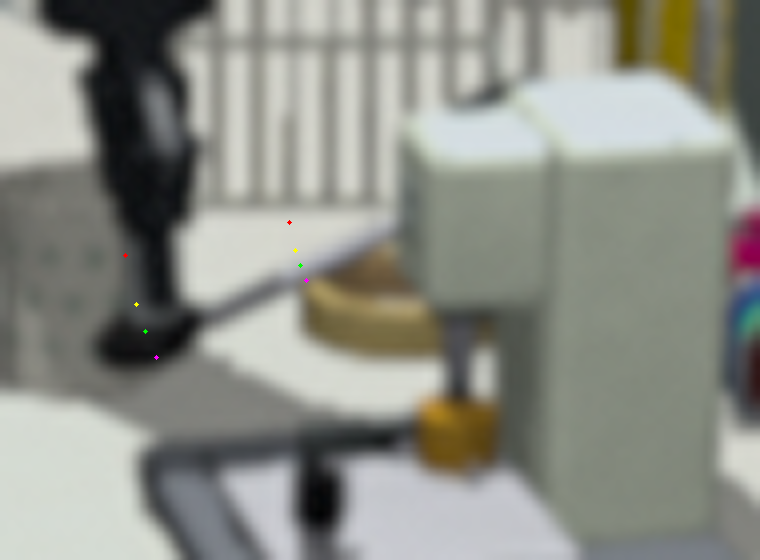

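The lever is steady at about 0.69 rad, pushed with about 7 N. The pad top is near the 0.70 marker, and the disc is still under the spindle. Handing in.

```bash
python3 -c "
from bench import *
print(job_done())"
```

```text
the job is handed in; nothing more can be done
None
```

I slid the carriage home, then pressed the lever to the third click, and handed the job in at about 14 s with the arm still pressing. `job_done` gives no verdict, so the result below rests on my own checks.

- **Carriage:** I gripped the knob and slid it about 67 mm until it hit the end stop, where the force reached 20 N. Afterwards the side view showed the knob and disc on the predicted home positions.
- **Lever:** I pressed the pad with shut fingers, past the first two clicks. Contact geometry puts the final angle at about 0.69 rad, and the side picture agrees to within about 0.03 rad. I inferred the angle this way and never saw the dial's green mark directly.
- **Hold:** Over the 0.5 s before handing in, the tool stayed within 0.1 mm and the pad pushed back with about 6–7 N.
- **Mug, tape and loupe:** the arm's path stayed clear of all three. I did not measure them again at the end.
- **Deviations:** my first pose fit was off by about 0.05 rad, and I corrected it from an enlarged crop before moving. While pressing, the tool tilted by about 0.09 rad and drifted about 5 mm towards the pivot; it stayed on the pad.

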